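Line up the reagent bottles by height on the bench tray

TASK

Line up the four loose bottles in front of the tray on its four ring marks in order of height: the tallest on the mark next to the upright steel end plate, then each next shorter one, down to the shortest at the end with the low lip. Stand each bottle upright in the middle of its mark, on the centre dot, keep the bottles upright all the while, and let go of them all.

Things in the scene. Friction and masses are not known exactly. Their poses are not given: they have to be found in the camera images.
- wash_centre (a point): Centre (on the axis, half-way up, 77 mm above its foot) of the tallest bottle: white round plastic bottle, 154 mm tall, body 68 mm across, ribbed screw cap fixed on, cap 40 mm across from 130 to 154 mm above the foot; about 0.33 kg. Loose, stands upright in front of the tray; its local z points up when it stands; round, so any yaw is alike.
- white_centre (a point): Centre (half-way up, 61 mm above its foot) of the second tallest bottle: white round plastic bottle, 122 mm tall, body 60 mm across, fixed screw cap 39 mm across from 100 to 122 mm above the foot; about 0.2 kg. Loose; its local z points up when it stands; round, so any yaw is alike.
- small_centre (a point): Centre (half-way up, 49.5 mm above its foot) of the third tallest bottle: brown round bottle, 99 mm tall, body 48 mm across, fixed screw cap 32 mm across from 81 to 99 mm above the foot; about 0.11 kg. Loose; its local z points up when it stands; round, so any yaw is alike.
- dropper_centre (a point): Centre (half-way up, 42.5 mm above its foot) of the shortest bottle: slim dropper bottle with a pointed tip, 85 mm tall, round body 29 mm across up to about 45 mm above the foot, then a shoulder, a collar 18 mm across (52 to 66 mm) and a tip 12 mm across; about 0.03 kg, easily knocked over. Loose; its local z points up when it stands; round, so any yaw is alike.
- end_plate_top (a point): Middle of the top edge of the steel end plate, an upright plate 60 mm high, 100 mm wide and 6 mm thick that stands across one end of the tray, 65 mm beyond the centre of the last mark. It may be at either end; the other end has only a low lip 12 mm high. Fixed.
- mark_1 (a point): Centre of the first mark, at the tray's local +y end: a white ring 76 mm across with a white centre dot, flat on the top of the fixed grey tray (100 x 416 mm, top 8 mm above the worktop; this point is on the top face). The four marks stand in one straight row, 100 mm apart, mark_1 to mark_4, along the tray's local y axis; local x lies across the tray, z up. All four are alike; the end plate may be beside mark_1 or beside mark_4.
- mark_2 (a point): Centre of the second mark, next to mark_1: a white ring 76 mm across with a white centre dot, flat on the top of the fixed grey tray (100 x 416 mm, top 8 mm above the worktop; this point is on the top face). The four marks stand in one straight row, 100 mm apart, mark_1 to mark_4, along the tray's local y axis; local x lies across the tray, z up. All four are alike; the end plate may be beside mark_1 or beside mark_4.
- mark_3 (a point): Centre of the third mark, next to mark_4: a white ring 76 mm across with a white centre dot, flat on the top of the fixed grey tray (100 x 416 mm, top 8 mm above the worktop; this point is on the top face). The four marks stand in one straight row, 100 mm apart, mark_1 to mark_4, along the tray's local y axis; local x lies across the tray, z up. All four are alike; the end plate may be beside mark_1 or beside mark_4.
- mark_4 (a point): Centre of the last mark, at the tray's local -y end: a white ring 76 mm across with a white centre dot, flat on the top of the fixed grey tray (100 x 416 mm, top 8 mm above the worktop; this point is on the top face). The four marks stand in one straight row, 100 mm apart, mark_1 to mark_4, along the tray's local y axis; local x lies across the tray, z up. All four are alike; the end plate may be beside mark_1 or beside mark_4.

How it is judged:
By the outcome, as a careful person would: the job done as asked, in the order asked, and still so for the second after the job is handed in, with the robot touching nothing.
It also fails if it takes over 112 s, if anything falls off the work surface, if the arm or the gripper's body presses on something with over 40 N, if the wrist force passes 120 N, or if a joint passes its speed limit or range.

ROBOT

A 6-joint arm with a two-finger parallel gripper is mounted at the origin on a cart in front of the work surface, level with it; the furniture and walls round the work are solid. World frame = base frame: x ahead of the robot, y to its left, z up, the work surface at z = 0. Lengths are in m, angles in rad, forces in N, time in s.
With the tool pointing down it reaches from about 0.225 to 0.875 m from the base axis. Payload 3.4 kg.
Tool frame: the origin (TCP) lies at the very end of the fingers, on their centre line; the grasp point (between the pads) lies 19 mm behind it; z points along the fingers, y is the line along which they close (so a half turn about z gives the same grasp; the last joint's range is limited). The gripper opens to 85 mm and grips with 20 to 120 N. Pads are 22 mm wide; open, the fingers measure 114 mm over their backs; the gripper's body (76 mm by 85 mm) begins 54 mm behind the grasp point. The pads swing forward as they close: fully open they stand 13 mm farther back than shut.
Start: joints at [-1.265, 0.276, 1.505, -0, 1.361, -0.121], TCP at [0.238, -0.523, 0.231] pointing down, gripper open.
Joint ranges: [-2.89, 2.89], [-0.75, 2.08], [0.22, 2.7], [-1.18, 4.32], [0.11, 2.71], [-2.7, 2.7]. Speed limits (rad/s): [2.57, 2.57, 3.14, 3.14, 3.14, 3.14].

INTERFACE

Orientations are given as a unit quaternion [w, x, y, z].
In Python, from rig import get_state, optics, sign_off gives the robot as it stands.
- The arm moves only by the tool send_rows, never from a script. Its argument "increments" is a list of rows, each an object with "gripper": the gripper's target within -1 to 1 (shut at 1, half-way at 0, fully open at -1); "linear": the shift along the world's x, y, z in m, a list of three; "delta_rot": the turn, a rotation vector about the world's x, y, z in rad, a list of three. In form: [{"gripper": gripper, "linear": [dx, dy, dz], "delta_rot": [rx, ry, rz]}, ...]. A call has 1 to 8 rows; each row is the pose to reach, as a shift and turn from the pose commanded when the call began; what a row does not reach only later rows make up. A row lasts 1/10 s, in which the tool goes at most 50 mm and 8.59 degrees, less where a joint would pass 70% of its speed; a pose out of reach is approached as far as the arm can. A call with a gripper value outside its range is refused whole. The fingers move at their own pace and stop on an object; "newtons" is the grip in N (left out, the last holds). Time passes only in rows, so rows that repeat a pose let the fingers close. It gives the time, the measured TCP pose, the force, the opening and the grip force at its end, in the units of the state.
- get_state(): the state, without advancing time (a new reading comes with each control period).
- optics.get_image(name): name is "scene" or "top"; returns a dict with "pixels" (480x640x3 uint8, blue, green, red), "K" (3x3 intrinsics, pixels), "rvec" (rotation vector, rad) and "tvec" (3), from world to camera coordinates, as OpenCV has them. Camera axes: x right, y down, z forward; pixel columns grow to the right and rows downward; lengths in m; the calibration is good to about 2 mm. A picture is of the moment at which its call begins. There is no depth.
- sign_off(): hands the job in; it is judged then, once.
The state is a dict: "clock": time; "qpos": joint angles; "qd": joint speeds; "effort": joint torques, N m; "position": TCP position; "ee_rot": TCP orientation; "contact_force": force on the tool from outside, world axes, zero at the start; "moment": the same for the moment, N m; "width": finger opening in m; "gripper_force": force on a finger pad.
Only numpy, scipy, OpenCV 4.12 (cv2) and the standard library are available. Lean on these libraries where they do the work, as an engineer would, in place of code of your own. Each camera call takes 0.05 s, during which the arm holds its last target. There are 200 camera calls.

## Working session

There is one attempt and no reset: what is moved stays moved. The work goes in short steps, Python scripts to look and compute and a tool call to move; the robot and the scene stay as the last step left them, time stands still between calls to the robot, and variables do not carry over. Pictures are saved under pics/ and viewed, at most 14 in all, crops included, and the job is handed in when it is done.

Besides the shell and the picture viewer there is one more tool, called by a JSON object that holds its "method" and its "body". send_rows: Moves the arm, as the interface text tells. Its arguments: {"type":"object","properties":{"increments":{"type":"array"},"newtons":{"type":"number"}},"required":["increments"]}

```bash
mkdir -p pics
cat > h.py <<'E'
import cv2,numpy as np
from rig import get_state,optics,sign_off
def grab(n,f=None):
    d=optics.get_image(n)
    if f: cv2.imwrite('pics/'+f,d['pixels'])
    return d
def ray(d,u,v):
    K=np.array(d['K']);R=cv2.Rodrigues(np.array(d['rvec'],float))[0];t=np.array(d['tvec'],float).ravel()
    return -R.T@t, R.T@np.linalg.inv(K)@np.array([u,v,1.])
def onz(d,u,v,z):
    c,r=ray(d,u,v); return c+r*(z-c[2])/r[2]
def proj(d,p):
    return cv2.projectPoints(np.array(p,float).reshape(-1,1,3),np.array(d['rvec'],float),np.array(d['tvec'],float),np.array(d['K'],float),None)[0].reshape(-1,2)
E
python3 - <<'E'
from h import *
for n in('top','scene'):
    d=grab(n,n+'0.png');print(n,ray(d,320,240),d['K'][0][0])
print(get_state())
E
```

```text
top (array([ 0.49896696, -0.00291378,  0.99384231]), array([ 0.02115712,  0.01568275, -0.99973025])) 537.3294933742209
scene (array([-0.19756531,  0.7097836 ,  0.65623896]), array([ 0.64257686, -0.59671373, -0.48082236])) 532.4456193503007
{'clock': 0.1, 'qpos': array([-1.26501081e+00,  2.76524040e-01,  1.50598552e+00, -1.99416083e-05,
        1.36067541e+00, -1.21014968e-01]), 'qd': array([-0.00064109, -0.00151537, -0.00261066, -0.00093915, -0.00047411,
       -0.00069299]), 'effort': array([ 1.71736105e-03, -4.17698979e+01, -2.46404850e+01, -1.74995366e-04,
        5.85549715e-03,  4.20539934e-06]), 'position': array([ 0.23787084, -0.52299388,  0.23053897]), 'ee_rot': array([-7.91863326e-04,  9.77315696e-01,  2.11786205e-01, -8.31569569e-05]), 'contact_force': array([-0.40448965, -0.72103344,  0.92938783]), 'moment': array([-0.00807076,  0.01921631,  0.0101308 ]), 'gripper_force': 0.0, 'width': 0.08543024917589168}
```

View pics/top0.png

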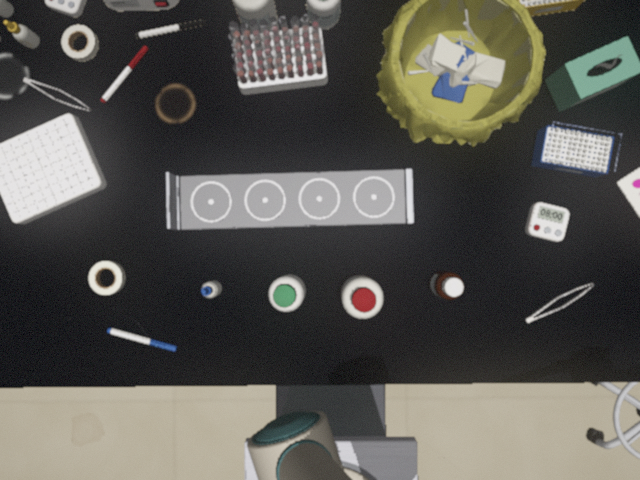

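View pics/scene0.png

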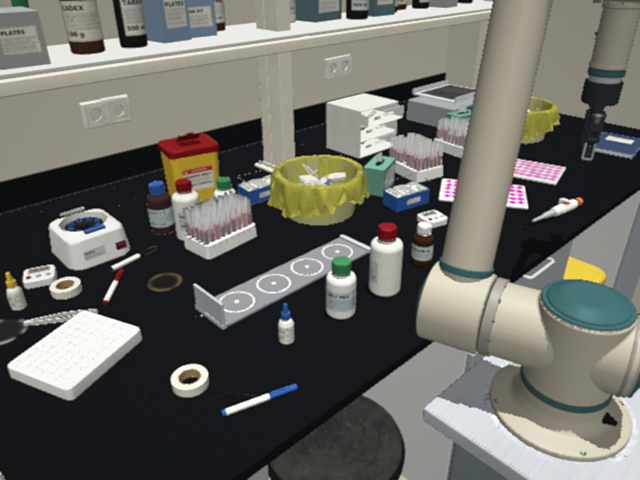

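The top view shows the tray dots near (211,201), (265,199), (319,197), (374,196), with the tall steel plate at the left end (u≈172). The bottles are the dropper (210,290), white with green cap (285,295), wash with red cap (364,298) and brown with white cap (452,287). The scene view confirms the plate at the near, +y end.

Run:
```python
from h import *
d=grab('top');im=d['pixels'];s=grab('scene');si=s['pixels']
def comp(mask,lo,box=None):
    n,l,st,c=cv2.connectedComponentsWithStats(mask.astype(np.uint8))
    for i in range(1,n):
        x,y,w,h,a=st[i]
        if a>=lo and (box is None or (box[0]<c[i][0]<box[1] and box[2]<c[i][1]<box[3])): yield c[i],st[i],(l==i)
g=cv2.cvtColor(im,cv2.COLOR_BGR2GRAY).astype(float)
D=[]
for u,v in[(211,201),(265,199),(319,197.5),(374,196)]:
    x0,y0=int(u)-5,int(v)-5
    w=np.clip(g[y0:y0+11,x0:x0+11]-190,0,None);yy,xx=np.mgrid[y0:y0+11,x0:x0+11]
    c=(w*xx).sum()/w.sum(),(w*yy).sum()/w.sum();D.append(onz(d,*c,.008));print('dot',np.round(c,2),D[-1].round(4),w.sum())
D=np.array(D);print(np.linalg.norm(np.diff(D,axis=0),axis=1))
hsv=cv2.cvtColor(im,cv2.COLOR_BGR2HSV).astype(int);H,S,V=hsv[...,0],hsv[...,1],hsv[...,2]
hs=cv2.cvtColor(si,cv2.COLOR_BGR2HSV).astype(int);
for nm,m,z,box in[('wash',((H<8)|(H>172))&(S>120)&(V>60),.154,(340,390,270,320)),('white',(H>55)&(H<90)&(S>80)&(V>50),.122,(265,310,270,320)),('dropper',(H>100)&(H<130)&(S>90)&(V>50),.085,(195,225,275,305)),('smallcap',(V>150)&(S<60),.099,(430,475,270,310))]:
    for c,st,mm in comp(m,10,box):
        (cx,cy),r=cv2.minEnclosingCircle(np.argwhere(mm)[:,::-1].astype(np.float32))
        print(nm,c.round(1),st,onz(d,*c,z).round(4),'circ',round(cx,1),round(cy,1),round(r,1),onz(d,cx,cy,z).round(4))
cr=cv2.resize(im[265:330,195:475],None,fx=2.8,fy=2.8,interpolation=cv2.INTER_CUBIC)
cr2=cv2.resize(si[215:350,260:445],None,fx=3.4,fy=3.4,interpolation=cv2.INTER_CUBIC)
a=np.zeros((cr.shape[0]+cr2.shape[0],max(cr.shape[1],cr2.shape[1]),3),np.uint8);a[:cr.shape[0],:cr.shape[1]]=cr;a[cr.shape[0]:,:cr2.shape[1]]=cr2
a=a[:600];cv2.imwrite('pics/crop.png',a);print(a.shape)
```

```text
dot [210.56 201.33] [0.5944 0.2137 0.008 ] 715.0
dot [264.68 199.66] [0.5957 0.1134 0.008 ] 699.0
dot [318.78 198.32] [0.5965 0.0136 0.008 ] 746.0
dot [373.49 196.55] [ 0.598  -0.0866  0.008 ] 780.0
[0.10030011 0.09972881 0.10030005]
wash [363.8 299.6] [353 288  23  24 420] [ 0.4229 -0.0566  0.154 ] circ 363.7 299.7 11.8 [ 0.4227 -0.0565  0.154 ]
white [284.1 295. ] [274 285  21  21 354] [0.429  0.0703 0.122 ] circ 284.3 295.1 10.8 [0.4288 0.0701 0.122 ]
dropper [205.2 290.8] [200 287  12   9  78] [0.4348 0.2077 0.085 ] circ 205.5 291.0 5.6 [0.4345 0.2072 0.085 ]
smallcap [453.6 286.8] [444 278  20  19 297] [ 0.4371 -0.2085  0.099 ] circ 453.6 286.8 9.7 [ 0.4372 -0.2085  0.099 ]
(600, 784, 3)
```

View pics/crop.png

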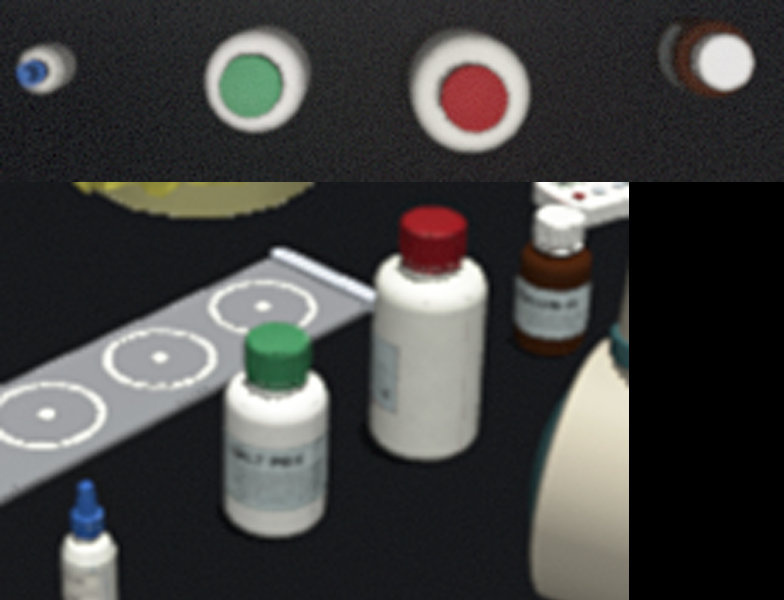

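The crop shows each cap centred above its body, with no bottle leaning. Plan: grip the wash, white and small bottles by the cap and the dropper by the body, closing along world x (yaw +1.143), and place the tallest on the +y mark.

{"method": "send_rows", "body": {"increments": [{"gripper":-1,"linear":[0.015,0.03,0],"delta_rot":[0,0,0.143]},{"gripper":-1,"linear":[0.03,0.07,0],"delta_rot":[0,0,0.286]},{"gripper":-1,"linear":[0.045,0.11,0],"delta_rot":[0,0,0.429]},{"gripper":-1,"linear":[0.06,0.15,0],"delta_rot":[0,0,0.572]},{"gripper":-1,"linear":[0.075,0.19,0],"delta_rot":[0,0,0.715]},{"gripper":-1,"linear":[0.09,0.23,0],"delta_rot":[0,0,0.858]},{"gripper":-1,"linear":[0.1,0.26,0],"delta_rot":[0,0,1.0]},{"gripper":-1,"linear":[0.11,0.28,0],"delta_rot":[0,0,1.143]}]}}

```text
clock: 1.0
position: [0.3479, -0.2409, 0.2314]
ee_rot: [-0.0, 0.705, 0.709, 0.0]
contact_force: [0.7, -0.2, -0.0]
width: 0.0853
gripper_force: 0.0
```

{"method": "send_rows", "body": {"increments": [{"gripper":-1,"linear":[0.015,0.04,0],"delta_rot":[0,0,0]},{"gripper":-1,"linear":[0.03,0.08,0],"delta_rot":[0,0,0]},{"gripper":-1,"linear":[0.045,0.12,0],"delta_rot":[0,0,0]},{"gripper":-1,"linear":[0.06,0.15,0],"delta_rot":[0,0,0]},{"gripper":-1,"linear":[0.07,0.175,0],"delta_rot":[0,0,0]},{"gripper":-1,"linear":[0.075,0.186,0],"delta_rot":[0,0,0]},{"gripper":-1,"linear":[0.075,0.186,0],"delta_rot":[0,0,0]},{"gripper":-1,"linear":[0.075,0.186,0],"delta_rot":[0,0,0]}]}}

```text
clock: 1.8
position: [0.4227, -0.0581, 0.2312]
ee_rot: [0.0, 0.707, 0.707, -0.001]
contact_force: [-1.2, -0.7, 0.6]
width: 0.0854
gripper_force: 0.0
```

Run:
```python
from h import *
s=get_state();print(s['position'],s['ee_rot'],s['contact_force'])
d=grab('scene','s1.png')
```

```text
[ 0.42272839 -0.05813395  0.23122861] [ 1.28512674e-04  7.07344098e-01  7.06869171e-01 -5.33935464e-04] [-1.21168084 -0.70685342  0.6462624 ]
```

View pics/s1.png

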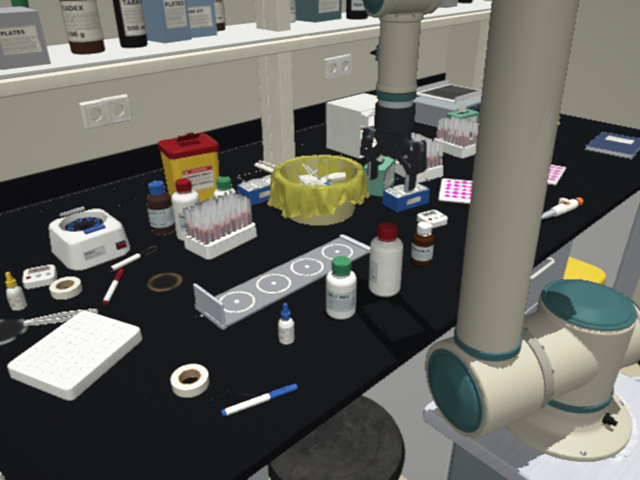

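The gripper hangs directly above the red-capped bottle, whose cap is at (387,232). The path down is clear.

{"method": "send_rows", "body": {"increments": [{"gripper":-1,"linear":[0,0.001,-0.03],"delta_rot":[0,0,0]},{"gripper":-1,"linear":[0,0.001,-0.055],"delta_rot":[0,0,0]},{"gripper":-1,"linear":[0,0.001,-0.075],"delta_rot":[0,0,0]},{"gripper":-1,"linear":[0,0.001,-0.09],"delta_rot":[0,0,0]},{"gripper":-1,"linear":[0,0.001,-0.1],"delta_rot":[0,0,0]},{"gripper":-1,"linear":[0,0.001,-0.104],"delta_rot":[0,0,0]},{"gripper":-1,"linear":[0,0.001,-0.104],"delta_rot":[0,0,0]}]}}

```text
clock: 2.55
position: [0.4229, -0.057, 0.1272]
ee_rot: [-0.0, 0.708, 0.706, -0.0]
contact_force: [0.3, -0.3, 0.9]
width: 0.0852
gripper_force: 0.0
```

{"method": "send_rows", "body": {"increments": [{"gripper":-0.5,"linear":[0,0,0],"delta_rot":[0,0,0]},{"gripper":-0.2,"linear":[0,0,0],"delta_rot":[0,0,0]},{"gripper":0.1,"linear":[0,0,0],"delta_rot":[0,0,0]},{"gripper":0.3,"linear":[0,0,0],"delta_rot":[0,0,0]},{"gripper":0.6,"linear":[0,0,0],"delta_rot":[0,0,0]},{"gripper":1,"linear":[0,0,0],"delta_rot":[0,0,0]},{"gripper":1,"linear":[0,0,0],"delta_rot":[0,0,0]},{"gripper":1,"linear":[0,0,0],"delta_rot":[0,0,0]}], "newtons": 40}}

```text
clock: 3.35
position: [0.4232, -0.0565, 0.128]
ee_rot: [0.0, 0.707, 0.707, 0.0]
contact_force: [-2.1, -0.4, 5.9]
width: 0.0389
gripper_force: 39.8
```

{"method": "send_rows", "body": {"increments": [{"gripper":1,"linear":[0,0,0.008],"delta_rot":[0,0,0]},{"gripper":1,"linear":[0,0,0.02],"delta_rot":[0,0,0]},{"gripper":1,"linear":[0,0,0.035],"delta_rot":[0,0,0]},{"gripper":1,"linear":[0,0,0.05],"delta_rot":[0,0,0]},{"gripper":1,"linear":[0,0,0.065],"delta_rot":[0,0,0]},{"gripper":1,"linear":[0,0,0.075],"delta_rot":[0,0,0]},{"gripper":1,"linear":[0,0,0.08],"delta_rot":[0,0,0]},{"gripper":1,"linear":[0,0,0.08],"delta_rot":[0,0,0]}]}}

```text
clock: 4.15
position: [0.4232, -0.0565, 0.2077]
ee_rot: [0.0, 0.707, 0.707, 0.0]
contact_force: [0.2, 0.2, -3.8]
width: 0.039
gripper_force: 41.0
```

{"method": "send_rows", "body": {"increments": [{"gripper":1,"linear":[0.01,0.005,0],"delta_rot":[0,0,0]},{"gripper":1,"linear":[0.025,0.013,0],"delta_rot":[0,0,0]},{"gripper":1,"linear":[0.045,0.025,0],"delta_rot":[0,0,0]},{"gripper":1,"linear":[0.067,0.04,0],"delta_rot":[0,0,0]},{"gripper":1,"linear":[0.09,0.058,0],"delta_rot":[0,0,0]},{"gripper":1,"linear":[0.112,0.08,0],"delta_rot":[0,0,0]},{"gripper":1,"linear":[0.132,0.105,0],"delta_rot":[0,0,0]},{"gripper":1,"linear":[0.147,0.13,0],"delta_rot":[0,0,0]}]}}

```text
clock: 4.95
position: [0.5724, 0.0758, 0.206]
ee_rot: [-0.0, 0.707, 0.707, 0.0]
contact_force: [-0.0, 0.3, -2.6]
width: 0.0383
gripper_force: 41.0
```

{"method": "send_rows", "body": {"increments": [{"gripper":1,"linear":[0.008,0.028,0],"delta_rot":[0,0,0]},{"gripper":1,"linear":[0.014,0.056,0],"delta_rot":[0,0,0]},{"gripper":1,"linear":[0.018,0.084,0],"delta_rot":[0,0,0]},{"gripper":1,"linear":[0.021,0.108,0],"delta_rot":[0,0,0]},{"gripper":1,"linear":[0.0235,0.127,0],"delta_rot":[0,0,0]},{"gripper":1,"linear":[0.0245,0.138,0],"delta_rot":[0,0,0]},{"gripper":1,"linear":[0.0245,0.1405,0],"delta_rot":[0,0,0]},{"gripper":1,"linear":[0.0245,0.1405,0],"delta_rot":[0,0,0]}]}}

```text
clock: 5.75
position: [0.5945, 0.2139, 0.207]
ee_rot: [0.0, 0.707, 0.707, -0.001]
contact_force: [0.3, 0.3, -3.5]
width: 0.0386
gripper_force: 41.1
```

Run:
```python
from h import *
s=get_state();print(s['position'],s['ee_rot'],s['contact_force'])
d=grab('scene');c=d['pixels'][100:400,100:460];cv2.imwrite('pics/s2.png',cv2.resize(c,None,fx=2,fy=2))
```

```text
[0.59446239 0.21389929 0.2069665 ] [ 1.35017081e-04  7.07316465e-01  7.06896836e-01 -5.12390349e-04] [ 0.29640749  0.29885052 -3.48813423]
```

View pics/s2.png

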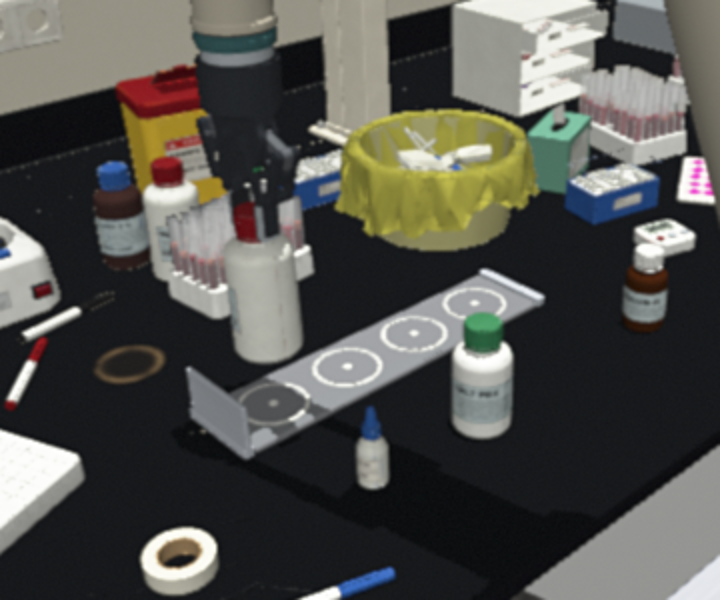

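The wash bottle hangs from its cap above the first mark (crop (275,400)), and looks slightly tilted. I'll measure the tilt.

```bash
cat >> h.py <<'E'
def tilt(d,xy,footz,r,zs,thr=110):
    "silhouette midpoints of a white body vs. vertical axis through xy"
    g=cv2.cvtColor(d['pixels'],cv2.COLOR_BGR2GRAY)
    for z in zs:
        u,v=proj(d,[xy[0],xy[1],footz+z])[0]; row=g[int(round(v))]
        a=b=int(round(u))
        while row[a-1]>thr:a-=1
        while row[b+1]>thr:b+=1
        print(z,'axis',round(u,1),round(v,1),'mid',(a+b)/2,'w',b-a+1)
E
python3 - <<'E'
from h import *
d=grab('scene');p=get_state()['position']
tilt(d,p[:2],.0795,.034,[.02,.03,.04,.06,.08,.1])
t=grab('top','t2.png');print(proj(t,[[p[0],p[1],.0795],[p[0],p[1],.19]]))
E
```

```text
0.02 axis 233.4 263.8 mid 233.0 w 33
0.03 axis 233.0 259.5 mid 233.5 w 32
0.04 axis 232.6 255.2 mid 224.0 w 49
0.06 axis 231.7 246.5 mid 216.5 w 64
0.08 axis 230.8 237.6 mid 232.5 w 40
0.1 axis 229.9 228.6 mid 226.0 w 59
[[201.76956426 197.38497758]
 [184.49169894 190.04791525]]
```

View pics/t2.png

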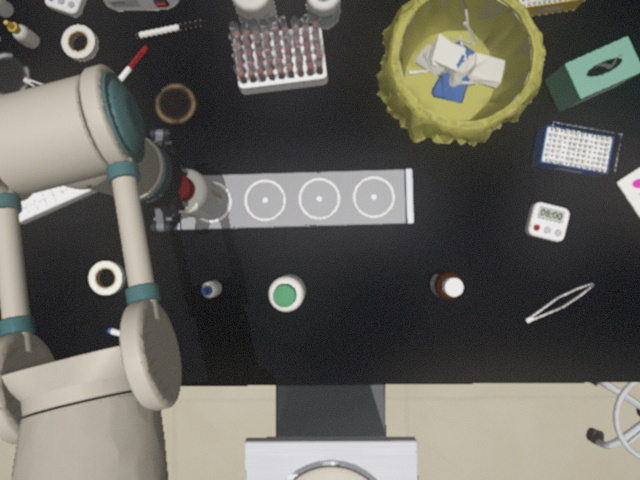

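The top view shows the bottle hanging over the first mark at about (203,195). The silhouette midpoints follow the projected vertical, so it's upright and I can lower it.

{"method": "send_rows", "body": {"increments": [{"gripper":1,"linear":[0,0,-0.02],"delta_rot":[0,0,0]},{"gripper":1,"linear":[0,0,-0.04],"delta_rot":[0,0,0]},{"gripper":1,"linear":[0,0,-0.055],"delta_rot":[0,0,0]},{"gripper":1,"linear":[0,0,-0.063],"delta_rot":[0,0,0]},{"gripper":1,"linear":[0,0,-0.067],"delta_rot":[0,0,0]},{"gripper":1,"linear":[0,0,-0.07],"delta_rot":[0,0,0]},{"gripper":1,"linear":[0,0,-0.0715],"delta_rot":[0,0,0]},{"gripper":1,"linear":[0,0,-0.0715],"delta_rot":[0,0,0]}]}}

```text
clock: 6.7
position: [0.5949, 0.2141, 0.1363]
ee_rot: [0.0, 0.707, 0.707, 0.0]
contact_force: [0.4, -0.3, -3.6]
width: 0.0389
gripper_force: 41.0
```

{"method": "send_rows", "body": {"increments": [{"gripper":1,"linear":[0,0,-0.001],"delta_rot":[0,0,0]},{"gripper":1,"linear":[0,0,-0.001],"delta_rot":[0,0,0]},{"gripper":1,"linear":[0,0,-0.0015],"delta_rot":[0,0,0]}]}}

```text
clock: 7.0
position: [0.595, 0.2143, 0.136]
ee_rot: [0.001, 0.707, 0.707, 0.001]
contact_force: [-2.1, -0.5, 7.0]
width: 0.0386
gripper_force: 42.1
```

Contact. I'll release slowly.

{"method": "send_rows", "body": {"increments": [{"gripper":0.1,"linear":[0,0,0],"delta_rot":[0,0,0]},{"gripper":0.0,"linear":[0,0,0],"delta_rot":[0,0,0]},{"gripper":-0.2,"linear":[0,0,0],"delta_rot":[0,0,0]},{"gripper":-0.5,"linear":[0,0,0],"delta_rot":[0,0,0]},{"gripper":-0.8,"linear":[0,0,0],"delta_rot":[0,0,0]},{"gripper":-0.8,"linear":[0,0,0.02],"delta_rot":[0,0,0]},{"gripper":-0.8,"linear":[0,0,0.05],"delta_rot":[0,0,0]},{"gripper":-0.8,"linear":[0,0,0.08],"delta_rot":[0,0,0]}]}}

```text
clock: 7.8
position: [0.5942, 0.214, 0.2145]
ee_rot: [-0.0, 0.707, 0.707, -0.001]
contact_force: [0.3, -0.2, -0.9]
width: 0.0767
gripper_force: 0.0
```

{"method": "send_rows", "body": {"increments": [{"gripper":-1,"linear":[-0.02,-0.02,0.01],"delta_rot":[0,0,0]},{"gripper":-1,"linear":[-0.045,-0.04,0],"delta_rot":[0,0,0]},{"gripper":-1,"linear":[-0.075,-0.065,0],"delta_rot":[0,0,0]},{"gripper":-1,"linear":[-0.105,-0.09,0],"delta_rot":[0,0,0]},{"gripper":-1,"linear":[-0.135,-0.115,0],"delta_rot":[0,0,0]},{"gripper":-1,"linear":[-0.155,-0.134,0],"delta_rot":[0,0,0]},{"gripper":-1,"linear":[-0.166,-0.144,0],"delta_rot":[0,0,0]},{"gripper":-1,"linear":[-0.166,-0.144,0],"delta_rot":[0,0,0]}]}}

```text
clock: 8.6
position: [0.4277, 0.0693, 0.2146]
ee_rot: [0.0, 0.708, 0.706, 0.0]
contact_force: [0.6, 0.4, 1.1]
width: 0.0852
gripper_force: 0.0
```

```bash
cat >> h.py <<'E'
def blobs(d,m,lo,box,z):
    n,l,st,c=cv2.connectedComponentsWithStats(m.astype(np.uint8))
    for i in range(1,n):
        if st[i][4]>=lo and box[0]<c[i][0]<box[1] and box[2]<c[i][1]<box[3]: print(c[i].round(1),st[i],onz(d,*c[i],z).round(4))
def hsv(d): return [x.astype(int) for x in cv2.split(cv2.cvtColor(d['pixels'],cv2.COLOR_BGR2HSV))]
E
python3 - <<'E'
from h import *
d=grab('top','t3.png');H,S,V=hsv(d);print(get_state()['position'])
blobs(d,((H<8)|(H>172))&(S>120)&(V>60),50,(170,240,160,230),.162)
E
```

```text
[0.42910528 0.07002074 0.21470637]
[189.8 192.8] [178 182  24  23 435] [0.5933 0.2123 0.162 ]
```

View pics/t3.png

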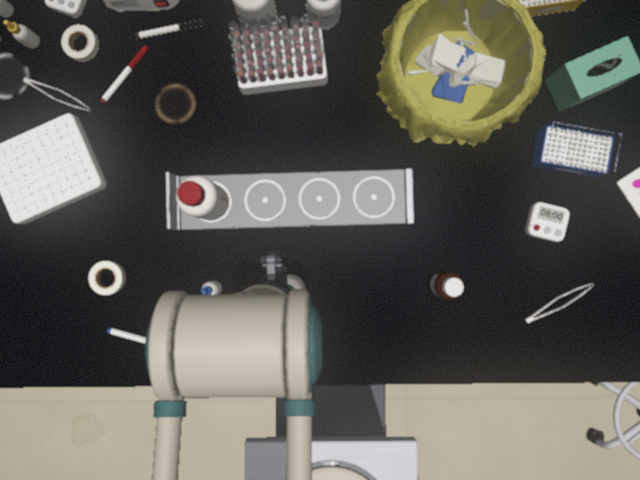

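The wash bottle stands on the first mark, cap at (190,193), within about 1.5 mm. The gripper is over the white bottle.

{"method": "send_rows", "body": {"increments": [{"gripper":-1,"linear":[0,0,-0.03],"delta_rot":[0,0,0]},{"gripper":-1,"linear":[0,0,-0.06],"delta_rot":[0,0,0]},{"gripper":-1,"linear":[0,0,-0.085],"delta_rot":[0,0,0]},{"gripper":-1,"linear":[0,0,-0.105],"delta_rot":[0,0,0]},{"gripper":-1,"linear":[0,0,-0.116],"delta_rot":[0,0,0]},{"gripper":-1,"linear":[0,0,-0.116],"delta_rot":[0,0,0]}]}}

```text
clock: 9.25
position: [0.4286, 0.0706, 0.097]
ee_rot: [-0.001, 0.707, 0.707, -0.001]
contact_force: [0.3, -0.5, 0.8]
width: 0.0856
gripper_force: 0.0
```

{"method": "send_rows", "body": {"increments": [{"gripper":-0.5,"linear":[0,0,0],"delta_rot":[0,0,0]},{"gripper":-0.2,"linear":[0,0,0],"delta_rot":[0,0,0]},{"gripper":0.1,"linear":[0,0,0],"delta_rot":[0,0,0]},{"gripper":0.3,"linear":[0,0,0],"delta_rot":[0,0,0]},{"gripper":0.6,"linear":[0,0,0],"delta_rot":[0,0,0]},{"gripper":1,"linear":[0,0,0],"delta_rot":[0,0,0]},{"gripper":1,"linear":[0,0,0],"delta_rot":[0,0,0]},{"gripper":1,"linear":[0,0,0],"delta_rot":[0,0,0]}]}}

```text
clock: 10.05
position: [0.4291, 0.07, 0.0994]
ee_rot: [0.001, 0.708, 0.707, 0.001]
contact_force: [-1.1, 0.3, 5.9]
width: 0.0378
gripper_force: 39.8
```

{"method": "send_rows", "body": {"increments": [{"gripper":1,"linear":[0,0,0.008],"delta_rot":[0,0,0]},{"gripper":1,"linear":[0,0,0.02],"delta_rot":[0,0,0]},{"gripper":1,"linear":[0,0,0.035],"delta_rot":[0,0,0]},{"gripper":1,"linear":[0,0,0.05],"delta_rot":[0,0,0]},{"gripper":1,"linear":[0,0,0.065],"delta_rot":[0,0,0]},{"gripper":1,"linear":[0,0,0.075],"delta_rot":[0,0,0]},{"gripper":1,"linear":[0,0,0.08],"delta_rot":[0,0,0]},{"gripper":1,"linear":[0,0,0.08],"delta_rot":[0,0,0]}]}}

```text
clock: 10.85
position: [0.4287, 0.07, 0.1788]
ee_rot: [0.0, 0.707, 0.707, 0.0]
contact_force: [-0.1, -0.8, -2.2]
width: 0.0376
gripper_force: 40.5
```

{"method": "send_rows", "body": {"increments": [{"gripper":1,"linear":[0.012,0.003,0],"delta_rot":[0,0,0]},{"gripper":1,"linear":[0.035,0.009,0],"delta_rot":[0,0,0]},{"gripper":1,"linear":[0.065,0.017,0],"delta_rot":[0,0,0]},{"gripper":1,"linear":[0.1,0.026,0],"delta_rot":[0,0,0]},{"gripper":1,"linear":[0.135,0.035,0],"delta_rot":[0,0,0]},{"gripper":1,"linear":[0.158,0.041,0],"delta_rot":[0,0,0]},{"gripper":1,"linear":[0.167,0.0435,0],"delta_rot":[0,0,0]},{"gripper":1,"linear":[0.167,0.0435,0],"delta_rot":[0,0,0]}]}}

```text
clock: 11.65
position: [0.5963, 0.1138, 0.1768]
ee_rot: [-0.001, 0.707, 0.707, -0.001]
contact_force: [-0.9, -0.5, -1.3]
width: 0.0376
gripper_force: 40.6
```

{"method": "send_rows", "body": {"increments": [{"gripper":1,"linear":[0,0,-0.015],"delta_rot":[0,0,0]},{"gripper":1,"linear":[0,0,-0.035],"delta_rot":[0,0,0]},{"gripper":1,"linear":[0,0,-0.052],"delta_rot":[0,0,0]},{"gripper":1,"linear":[0,0,-0.062],"delta_rot":[0,0,0]},{"gripper":1,"linear":[0,0,-0.067],"delta_rot":[0,0,0]},{"gripper":1,"linear":[0,0,-0.07],"delta_rot":[0,0,0]},{"gripper":1,"linear":[0,0,-0.0715],"delta_rot":[0,0,0]},{"gripper":1,"linear":[0,0,-0.0715],"delta_rot":[0,0,0]}]}}

```text
clock: 12.45
position: [0.5959, 0.1135, 0.1076]
ee_rot: [0.0, 0.707, 0.707, 0.001]
contact_force: [-0.8, 0.7, -1.3]
width: 0.0375
gripper_force: 40.8
```

{"method": "send_rows", "body": {"increments": [{"gripper":1,"linear":[0,0,-0.001],"delta_rot":[0,0,0]},{"gripper":1,"linear":[0,0,-0.0015],"delta_rot":[0,0,0]},{"gripper":1,"linear":[0,0,-0.0015],"delta_rot":[0,0,0]}]}}

```text
clock: 12.75
position: [0.5961, 0.1136, 0.1075]
ee_rot: [0.001, 0.707, 0.707, 0.001]
contact_force: [-1.7, -0.8, 6.7]
width: 0.038
gripper_force: 41.5
```

{"method": "send_rows", "body": {"increments": [{"gripper":0.1,"linear":[0,0,0],"delta_rot":[0,0,0]},{"gripper":0.0,"linear":[0,0,0],"delta_rot":[0,0,0]},{"gripper":-0.2,"linear":[0,0,0],"delta_rot":[0,0,0]},{"gripper":-0.5,"linear":[0,0,0],"delta_rot":[0,0,0]},{"gripper":-0.8,"linear":[0,0,0],"delta_rot":[0,0,0]},{"gripper":-0.8,"linear":[0,0,0.02],"delta_rot":[0,0,0]},{"gripper":-0.8,"linear":[0,0,0.05],"delta_rot":[0,0,0]},{"gripper":-0.8,"linear":[0,0,0.08],"delta_rot":[0,0,0]}]}}

```text
clock: 13.55
position: [0.5952, 0.1135, 0.1855]
ee_rot: [-0.001, 0.707, 0.707, -0.001]
contact_force: [0.7, 0.6, 1.0]
width: 0.0767
gripper_force: 0.0
```

{"method": "send_rows", "body": {"increments": [{"gripper":-1,"linear":[-0.01,-0.02,0],"delta_rot":[0,0,0]},{"gripper":-1,"linear":[-0.025,-0.05,0],"delta_rot":[0,0,0]},{"gripper":-1,"linear":[-0.045,-0.09,0],"delta_rot":[0,0,0]},{"gripper":-1,"linear":[-0.065,-0.13,0],"delta_rot":[0,0,0]},{"gripper":-1,"linear":[-0.085,-0.17,0],"delta_rot":[0,0,0]},{"gripper":-1,"linear":[-0.105,-0.21,0],"delta_rot":[0,0,0]},{"gripper":-1,"linear":[-0.12,-0.24,0],"delta_rot":[0,0,0]},{"gripper":-1,"linear":[-0.13,-0.26,0],"delta_rot":[0,0,0]}]}}

```text
clock: 14.35
position: [0.4643, -0.1485, 0.1853]
ee_rot: [0.0, 0.708, 0.706, -0.0]
contact_force: [0.4, 0.2, 0.0]
width: 0.0854
gripper_force: 0.0
```

{"method": "send_rows", "body": {"increments": [{"gripper":-1,"linear":[-0.015,-0.03,0],"delta_rot":[0,0,0]},{"gripper":-1,"linear":[-0.029,-0.062,0],"delta_rot":[0,0,0]},{"gripper":-1,"linear":[-0.029,-0.062,-0.02],"delta_rot":[0,0,0]},{"gripper":-1,"linear":[-0.029,-0.062,-0.05],"delta_rot":[0,0,0]},{"gripper":-1,"linear":[-0.029,-0.062,-0.06],"delta_rot":[0,0,0]},{"gripper":-1,"linear":[-0.029,-0.062,-0.06],"delta_rot":[0,0,0]}]}}

```text
clock: 14.95
position: [0.4355, -0.2077, 0.124]
ee_rot: [-0.002, 0.707, 0.707, -0.0]
contact_force: [-1.0, -0.2, 0.3]
width: 0.0855
gripper_force: 0.0
```

Run:
```python
from h import *
d=grab('top');H,S,V=hsv(d);print(get_state()['position'])
blobs(d,((H<8)|(H>172))&(S>120)&(V>60),50,(170,240,160,230),.162)
blobs(d,(H>55)&(H<90)&(S>80)&(V>50),50,(220,300,160,230),.130)
```

```text
[ 0.43646287 -0.20823581  0.1251318 ]
[189.8 192.9] [178 182  24  23 434] [0.5932 0.2122 0.162 ]
[255.8 193.7] [246 184  21  21 354] [0.5936 0.1132 0.13  ]
```

{"method": "send_rows", "body": {"increments": [{"gripper":-1,"linear":[0.0005,0,-0.015],"delta_rot":[0,0,0]},{"gripper":-1,"linear":[0.0005,0,-0.03],"delta_rot":[0,0,0]},{"gripper":-1,"linear":[0.0005,0,-0.041],"delta_rot":[0,0,0]},{"gripper":-1,"linear":[0.0005,0,-0.045],"delta_rot":[0,0,0]},{"gripper":-1,"linear":[0.0005,0,-0.045],"delta_rot":[0,0,0]}]}}

```text
clock: 15.5
position: [0.4372, -0.2084, 0.0804]
ee_rot: [0.0, 0.707, 0.707, 0.0]
contact_force: [0.1, 0.3, 0.2]
width: 0.0853
gripper_force: 0.0
```

{"method": "send_rows", "body": {"increments": [{"gripper":-0.5,"linear":[0,0,0],"delta_rot":[0,0,0]},{"gripper":-0.2,"linear":[0,0,0],"delta_rot":[0,0,0]},{"gripper":0.1,"linear":[0,0,0],"delta_rot":[0,0,0]},{"gripper":0.3,"linear":[0,0,0],"delta_rot":[0,0,0]},{"gripper":0.6,"linear":[0,0,0],"delta_rot":[0,0,0]},{"gripper":1,"linear":[0,0,0],"delta_rot":[0,0,0]},{"gripper":1,"linear":[0,0,0],"delta_rot":[0,0,0]},{"gripper":1,"linear":[0,0,0],"delta_rot":[0,0,0]}], "newtons": 30}}

```text
clock: 16.3
position: [0.4373, -0.2087, 0.0809]
ee_rot: [0.001, 0.707, 0.707, 0.0]
contact_force: [-1.3, 0.0, 5.3]
width: 0.0312
gripper_force: 29.8
```

{"method": "send_rows", "body": {"increments": [{"gripper":1,"linear":[0,0,0.008],"delta_rot":[0,0,0]},{"gripper":1,"linear":[0,0,0.02],"delta_rot":[0,0,0]},{"gripper":1,"linear":[0,0,0.035],"delta_rot":[0,0,0]},{"gripper":1,"linear":[0,0,0.05],"delta_rot":[0,0,0]},{"gripper":1,"linear":[0,0,0.065],"delta_rot":[0,0,0]},{"gripper":1,"linear":[0,0,0.075],"delta_rot":[0,0,0]},{"gripper":1,"linear":[0,0,0.08],"delta_rot":[0,0,0]},{"gripper":1,"linear":[0,0,0.08],"delta_rot":[0,0,0]}]}}

```text
clock: 17.1
position: [0.4372, -0.2085, 0.1607]
ee_rot: [0.0, 0.707, 0.707, 0.0]
contact_force: [0.3, 0.4, -0.6]
width: 0.031
gripper_force: 29.9
```

{"method": "send_rows", "body": {"increments": [{"gripper":1,"linear":[0.008,0.011,0],"delta_rot":[0,0,0]},{"gripper":1,"linear":[0.028,0.039,0],"delta_rot":[0,0,0]},{"gripper":1,"linear":[0.054,0.075,0],"delta_rot":[0,0,0]},{"gripper":1,"linear":[0.082,0.114,0],"delta_rot":[0,0,0]},{"gripper":1,"linear":[0.11,0.153,0],"delta_rot":[0,0,0]},{"gripper":1,"linear":[0.136,0.189,0],"delta_rot":[0,0,0]},{"gripper":1,"linear":[0.154,0.214,0],"delta_rot":[0,0,0]},{"gripper":1,"linear":[0.16,0.222,0],"delta_rot":[0,0,0]}]}}

```text
clock: 17.9
position: [0.5984, 0.0175, 0.159]
ee_rot: [-0.001, 0.706, 0.708, 0.0]
contact_force: [0.1, -0.4, -1.7]
width: 0.0314
gripper_force: 30.0
```

{"method": "send_rows", "body": {"increments": [{"gripper":1,"linear":[0,0,-0.015],"delta_rot":[0,0,0]},{"gripper":1,"linear":[0,0,-0.035],"delta_rot":[0,0,0]},{"gripper":1,"linear":[0,0,-0.052],"delta_rot":[0,0,0]},{"gripper":1,"linear":[0,0,-0.062],"delta_rot":[0,0,0]},{"gripper":1,"linear":[0,0,-0.067],"delta_rot":[0,0,0]},{"gripper":1,"linear":[0,0,-0.07],"delta_rot":[0,0,0]},{"gripper":1,"linear":[0,0,-0.0715],"delta_rot":[0,0,0]},{"gripper":1,"linear":[0,0,-0.0715],"delta_rot":[0,0,0]}]}}

```text
clock: 18.7
position: [0.5974, 0.0134, 0.0893]
ee_rot: [0.0, 0.708, 0.707, 0.0]
contact_force: [-0.6, -0.7, -0.8]
width: 0.031
gripper_force: 30.0
```

{"method": "send_rows", "body": {"increments": [{"gripper":1,"linear":[0,0,-0.001],"delta_rot":[0,0,0]},{"gripper":1,"linear":[0,0,-0.0015],"delta_rot":[0,0,0]},{"gripper":1,"linear":[0,0,-0.0015],"delta_rot":[0,0,0]}]}}

```text
clock: 19.0
position: [0.5976, 0.0134, 0.0889]
ee_rot: [0.001, 0.707, 0.707, 0.001]
contact_force: [-1.3, -1.2, 5.7]
width: 0.0312
gripper_force: 30.6
```

{"method": "send_rows", "body": {"increments": [{"gripper":0.2,"linear":[0,0,0],"delta_rot":[0,0,0]},{"gripper":0.1,"linear":[0,0,0],"delta_rot":[0,0,0]},{"gripper":-0.1,"linear":[0,0,0],"delta_rot":[0,0,0]},{"gripper":-0.5,"linear":[0,0,0],"delta_rot":[0,0,0]},{"gripper":-0.8,"linear":[0,0,0],"delta_rot":[0,0,0]},{"gripper":-0.8,"linear":[0,0,0.02],"delta_rot":[0,0,0]},{"gripper":-0.8,"linear":[0,0,0.05],"delta_rot":[0,0,0]},{"gripper":-0.8,"linear":[0,0,0.08],"delta_rot":[0,0,0]}]}}

```text
clock: 19.8
position: [0.5966, 0.0136, 0.1676]
ee_rot: [-0.001, 0.707, 0.707, -0.0]
contact_force: [0.1, 0.4, -0.1]
width: 0.0769
gripper_force: 0.0
```

{"method": "send_rows", "body": {"increments": [{"gripper":-1,"linear":[-0.02,0,0],"delta_rot":[0,0,0]},{"gripper":-1,"linear":[-0.05,0.01,0],"delta_rot":[0,0,0]},{"gripper":-1,"linear":[-0.08,0.025,0],"delta_rot":[0,0,0]},{"gripper":-1,"linear":[-0.11,0.045,0],"delta_rot":[0,0,0]},{"gripper":-1,"linear":[-0.135,0.07,0],"delta_rot":[0,0,0]},{"gripper":-1,"linear":[-0.152,0.09,0],"delta_rot":[0,0,0]},{"gripper":-1,"linear":[-0.163,0.1,0],"delta_rot":[0,0,0]},{"gripper":-1,"linear":[-0.163,0.1,0],"delta_rot":[0,0,0]}]}}

```text
clock: 20.6
position: [0.4328, 0.1143, 0.1674]
ee_rot: [-0.0, 0.707, 0.708, -0.0]
contact_force: [0.8, 0.5, -0.4]
width: 0.0854
gripper_force: 0.0
```

Run:
```python
from h import *
d=grab('top');H,S,V=hsv(d);print(get_state()['position'])
blobs(d,(V>150)&(S<60),50,(300,340,170,220),.107)
cv2.imwrite('pics/dr.png',np.hstack([cv2.resize(d['pixels'][270:310,190:230],(400,400)),cv2.resize(cv2.imread('pics/scene0.png')[295:350,260:315],(400,400))]))
# dropper from initial scene image: axis at body mid height
s=grab('scene');im=cv2.imread('pics/scene0.png');h=[x.astype(int) for x in cv2.split(cv2.cvtColor(im,cv2.COLOR_BGR2HSV))]
blobs(s,(h[0]>100)&(h[0]<130)&(h[1]>90)&(h[2]>50),10,(270,300,295,330),.0685)
g=cv2.cvtColor(im,cv2.COLOR_BGR2GRAY)
for v in (326,330,335,340):
    x=np.where(g[v,270:305]>100)[0]+270;print(v,x.min(),x.max())
for y in(.204,.207,.21,.213): print(y,[proj(s,[x,y,.022])[0].round(1).tolist() for x in (.428,.434,.440)])
```

```text
[0.43422984 0.11360622 0.16753542]
[300.9 199.7] [ 176  170  229   59 9463] [0.585  0.0416 0.107 ]
[318. 192.] [309 183  19  19 294] [0.5971 0.0131 0.107 ]
[285.  311.4] [280 302  11  18 141] [0.4323 0.2146 0.0685]
326 278 293
330 279 293
335 279 293
340 280 293
0.204 [[291.7, 329.9], [289.7, 328.5], [287.6, 327.1]]
0.207 [[290.5, 330.6], [288.4, 329.2], [286.4, 327.7]]
0.21 [[289.3, 331.3], [287.2, 329.8], [285.2, 328.4]]
0.213 [[288.1, 332.0], [286.0, 330.5], [284.0, 329.1]]
```

View pics/dr.png

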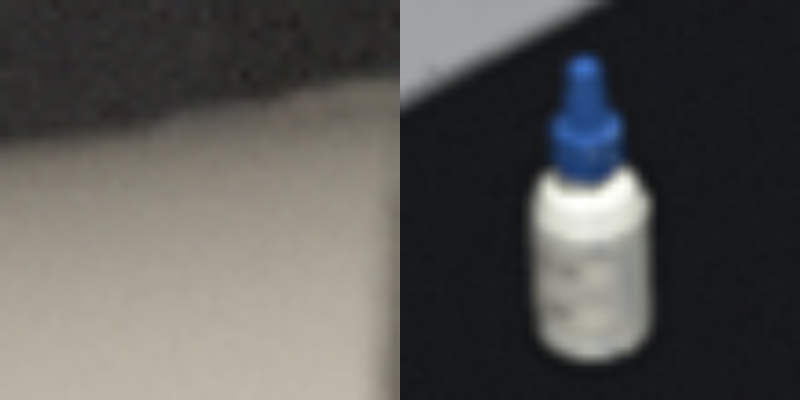

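The right crop shows the dropper upright with its tip at crop (585,65). The left crop is blocked by the arm. The two views put the dropper axis at about (0.434, 0.211).

{"method": "send_rows", "body": {"increments": [{"gripper":-1,"linear":[0,0.02,0],"delta_rot":[0,0,0]},{"gripper":-1,"linear":[0,0.05,0],"delta_rot":[0,0,0]},{"gripper":-1,"linear":[0,0.08,0],"delta_rot":[0,0,0]},{"gripper":-1,"linear":[0,0.0975,0],"delta_rot":[0,0,0]},{"gripper":-1,"linear":[0,0.0975,0],"delta_rot":[0,0,0]},{"gripper":-1,"linear":[0,0.0975,-0.03],"delta_rot":[0,0,0]},{"gripper":-1,"linear":[0,0.0975,-0.06],"delta_rot":[0,0,0]}]}}

```text
clock: 21.4
position: [0.4362, 0.2103, 0.1073]
ee_rot: [0.001, 0.708, 0.707, 0.001]
contact_force: [-0.4, -0.9, -0.6]
width: 0.0852
gripper_force: 0.0
```

{"method": "send_rows", "body": {"increments": [{"gripper":-1,"linear":[0,0,-0.02],"delta_rot":[0,0,0]},{"gripper":-1,"linear":[0,0,-0.045],"delta_rot":[0,0,0]},{"gripper":-1,"linear":[0,0,-0.065],"delta_rot":[0,0,0]},{"gripper":-1,"linear":[0,0,-0.08],"delta_rot":[0,0,0]},{"gripper":-1,"linear":[0,0,-0.087],"delta_rot":[0,0,0]},{"gripper":-1,"linear":[0,0,-0.087],"delta_rot":[0,0,0]}]}}

```text
clock: 22.0
position: [0.4342, 0.2099, 0.0195]
ee_rot: [-0.0, 0.708, 0.706, -0.001]
contact_force: [1.8, -0.6, 0.5]
width: 0.0853
gripper_force: 0.0
```

{"method": "send_rows", "body": {"increments": [{"gripper":-0.5,"linear":[0,0,0],"delta_rot":[0,0,0]},{"gripper":-0.2,"linear":[0,0,0],"delta_rot":[0,0,0]},{"gripper":0.0,"linear":[0,0,0],"delta_rot":[0,0,0]},{"gripper":0.1,"linear":[0,0,0],"delta_rot":[0,0,0]},{"gripper":0.2,"linear":[0,0,0],"delta_rot":[0,0,0]},{"gripper":0.3,"linear":[0,0,0],"delta_rot":[0,0,0]},{"gripper":0.4,"linear":[0,0,0],"delta_rot":[0,0,0]},{"gripper":0.6,"linear":[0,0,0],"delta_rot":[0,0,0]}], "newtons": 20}}

```text
clock: 22.8
position: [0.4341, 0.2111, 0.0206]
ee_rot: [0.0, 0.707, 0.707, 0.0]
contact_force: [-0.6, 0.2, 4.0]
width: 0.0278
gripper_force: 19.8
```

{"method": "send_rows", "body": {"increments": [{"gripper":1,"linear":[0,0,0.006],"delta_rot":[0,0,0]},{"gripper":1,"linear":[0,0,0.02],"delta_rot":[0,0,0]},{"gripper":1,"linear":[0,0,0.04],"delta_rot":[0,0,0]},{"gripper":1,"linear":[0,0,0.06],"delta_rot":[0,0,0]},{"gripper":1,"linear":[0,0,0.075],"delta_rot":[0,0,0]},{"gripper":1,"linear":[0,0,0.08],"delta_rot":[0,0,0]},{"gripper":1,"linear":[0,0,0.08],"delta_rot":[0,0,0]}]}}

```text
clock: 23.5
position: [0.4344, 0.2112, 0.101]
ee_rot: [0.0, 0.707, 0.707, 0.001]
contact_force: [0.1, 0.4, 0.2]
width: 0.0276
gripper_force: 19.8
```

{"method": "send_rows", "body": {"increments": [{"gripper":1,"linear":[0,-0.015,0],"delta_rot":[0,0,0]},{"gripper":1,"linear":[0,-0.045,0],"delta_rot":[0,0,0]},{"gripper":1,"linear":[0,-0.085,0],"delta_rot":[0,0,0]},{"gripper":1,"linear":[0,-0.125,0],"delta_rot":[0,0,0]},{"gripper":1,"linear":[0,-0.165,0],"delta_rot":[0,0,0]},{"gripper":1,"linear":[0,-0.205,0],"delta_rot":[0,0,0]},{"gripper":1,"linear":[0,-0.24,0],"delta_rot":[0,0,0]},{"gripper":1,"linear":[0.01,-0.27,0],"delta_rot":[0,0,0]}]}}

```text
clock: 24.3
position: [0.4417, -0.0603, 0.0992]
ee_rot: [-0.002, 0.708, 0.706, -0.001]
contact_force: [0.3, -0.0, -0.6]
width: 0.0276
gripper_force: 19.9
```

{"method": "send_rows", "body": {"increments": [{"gripper":1,"linear":[0.025,-0.018,0],"delta_rot":[0,0,0]},{"gripper":1,"linear":[0.055,-0.028,0],"delta_rot":[0,0,0]},{"gripper":1,"linear":[0.085,-0.028,0],"delta_rot":[0,0,0]},{"gripper":1,"linear":[0.115,-0.028,0],"delta_rot":[0,0,0]},{"gripper":1,"linear":[0.138,-0.028,0],"delta_rot":[0,0,0]},{"gripper":1,"linear":[0.15,-0.028,0],"delta_rot":[0,0,0]},{"gripper":1,"linear":[0.154,-0.028,0],"delta_rot":[0,0,0]},{"gripper":1,"linear":[0.154,-0.028,0],"delta_rot":[0,0,0]}]}}

```text
clock: 25.1
position: [0.5972, -0.0867, 0.0995]
ee_rot: [-0.001, 0.707, 0.707, -0.001]
contact_force: [-0.2, -0.6, -0.3]
width: 0.028
gripper_force: 19.9
```

Run:
```python
from h import *
s=get_state();p=s['position'];print(p,s['width'],s['contact_force'])
d=grab('scene');t=grab('top')
print(proj(d,[[p[0],p[1],.08],[p[0],p[1],.165]]))
cv2.imwrite('pics/s4.png',np.hstack([cv2.resize(d['pixels'][150:330,200:440],(480,360)),cv2.resize(t['pixels'][150:270,320:420],(300,360))]))
```

```text
[ 0.59715787 -0.08673734  0.0995024 ] 0.027958027543327275 [-0.17042347 -0.59788057 -0.28335523]
[[337.97309552 224.96611965]
 [338.33723949 191.93477449]]
```

View pics/s4.png

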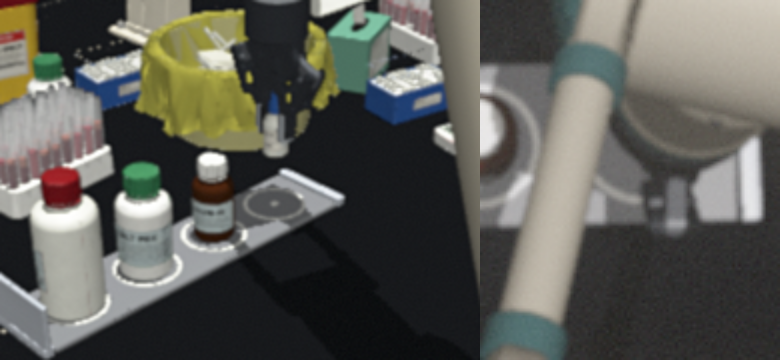

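The dropper hangs upright between the fingers (crop (276,140)) over the last mark. The other three stand on their rings.

{"method": "send_rows", "body": {"increments": [{"gripper":1,"linear":[0.0005,0,-0.015],"delta_rot":[0,0,0]},{"gripper":1,"linear":[0.0005,0,-0.035],"delta_rot":[0,0,0]},{"gripper":1,"linear":[0.0005,0,-0.05],"delta_rot":[0,0,0]},{"gripper":1,"linear":[0.0005,0,-0.06],"delta_rot":[0,0,0]},{"gripper":1,"linear":[0.0005,0,-0.066],"delta_rot":[0,0,0]},{"gripper":1,"linear":[0.0005,0,-0.069],"delta_rot":[0,0,0]},{"gripper":1,"linear":[0.0005,0,-0.071],"delta_rot":[0,0,0]},{"gripper":1,"linear":[0.0005,0,-0.071],"delta_rot":[0,0,0]}]}}

```text
clock: 26.0
position: [0.5988, -0.087, 0.0296]
ee_rot: [0.0, 0.707, 0.707, 0.0]
contact_force: [-0.3, -1.0, -1.0]
width: 0.0279
gripper_force: 19.9
```

{"method": "send_rows", "body": {"increments": [{"gripper":1,"linear":[0,0,-0.001],"delta_rot":[0,0,0]},{"gripper":1,"linear":[0,0,-0.001],"delta_rot":[0,0,0]}]}}

```text
clock: 26.2
position: [0.5988, -0.087, 0.0286]
ee_rot: [0.0, 0.707, 0.707, 0.0]
contact_force: [0.4, -0.3, 0.4]
width: 0.0279
gripper_force: 19.9
```

{"method": "send_rows", "body": {"increments": [{"gripper":1,"linear":[0,0,-0.001],"delta_rot":[0,0,0]},{"gripper":1,"linear":[0,0,-0.001],"delta_rot":[0,0,0]}]}}

```text
clock: 26.4
position: [0.5988, -0.087, 0.0286]
ee_rot: [0.0, 0.707, 0.707, 0.0]
contact_force: [-1.0, 0.5, 6.6]
width: 0.0279
gripper_force: 20.4
```

{"method": "send_rows", "body": {"increments": [{"gripper":0.3,"linear":[0,0,0.0005],"delta_rot":[0,0,0]},{"gripper":0.2,"linear":[0,0,0.0005],"delta_rot":[0,0,0]},{"gripper":0.0,"linear":[0,0,0.0005],"delta_rot":[0,0,0]},{"gripper":-0.3,"linear":[0,0,0.0005],"delta_rot":[0,0,0]},{"gripper":-0.6,"linear":[0,0,0.0005],"delta_rot":[0,0,0]},{"gripper":-0.6,"linear":[0,0,0.01],"delta_rot":[0,0,0]},{"gripper":-0.6,"linear":[0,0,0.03],"delta_rot":[0,0,0]},{"gripper":-0.6,"linear":[0,0,0.06],"delta_rot":[0,0,0]}]}}

```text
clock: 27.2
position: [0.5973, -0.0867, 0.0869]
ee_rot: [-0.002, 0.707, 0.707, -0.001]
contact_force: [1.0, -0.3, -0.0]
width: 0.068
gripper_force: 0.0
```

{"method": "send_rows", "body": {"increments": [{"gripper":-0.6,"linear":[0,0,0.04],"delta_rot":[0,0,0]},{"gripper":-0.6,"linear":[0,0,0.08],"delta_rot":[0,0,0]},{"gripper":-0.6,"linear":[-0.03,-0.01,0.1],"delta_rot":[0,0,0]},{"gripper":-0.6,"linear":[-0.06,-0.04,0.1],"delta_rot":[0,0,0]},{"gripper":-0.6,"linear":[-0.09,-0.08,0.1],"delta_rot":[0,0,0]},{"gripper":-0.6,"linear":[-0.12,-0.12,0.1],"delta_rot":[0,0,0]},{"gripper":-0.6,"linear":[-0.15,-0.15,0.1],"delta_rot":[0,0,0]},{"gripper":-0.6,"linear":[-0.17,-0.17,0.1],"delta_rot":[0,0,0]}]}}

```text
clock: 28.0
position: [0.4265, -0.2587, 0.1882]
ee_rot: [0.001, 0.708, 0.706, -0.0]
contact_force: [0.8, 0.9, 0.3]
width: 0.068
gripper_force: 0.0
```

Run:
```python
from h import *
d=grab('scene');t=grab('top')
H,S,V=hsv(t)
blobs(t,((H<8)|(H>172))&(S>120)&(V>60),50,(170,240,160,230),.162)
blobs(t,(H>55)&(H<90)&(S>80)&(V>50),50,(220,300,160,230),.130)
blobs(t,(V>150)&(S<60),50,(300,340,170,220),.107)
blobs(t,(H>100)&(H<130)&(S>90)&(V>50),10,(340,410,160,230),.078)
cv2.imwrite('pics/f.png',np.vstack([cv2.resize(d['pixels'][200:340,180:400],(540,344)),cv2.resize(t['pixels'][150:240,160:420],(540,187))]))
```

```text
[189.7 192.9] [178 182  24  23 432] [0.5932 0.2124 0.162 ]
[255.9 193.7] [246 184  21  21 353] [0.5936 0.1131 0.13  ]
[318. 192.] [309 183  19  19 294] [0.5971 0.0131 0.107 ]
[376.5 192.5] [373 189   8   8  53] [ 0.5978 -0.0859  0.078 ]
```

View pics/f.png

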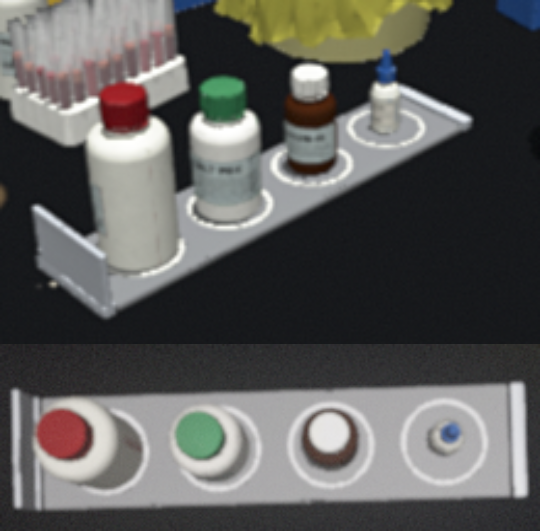

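All four bottles stand upright on their rings in order of height, each within about 2 mm of its dot, and the gripper is clear.

```bash
python3 -c "
from rig import sign_off;print(sign_off())"
```

```text
the job is handed in; nothing more can be done
None
```

The four bottles stand upright and released on their marks, tallest next to the steel end plate down to shortest at the low lip, each measured within about 2 mm of its dot, and the job was handed in at about 28 s of the 112 s allowed.

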